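# Try a canopy sleeve on the gauge pin and sort it

## Robot

A 6-joint arm with a two-finger parallel gripper is mounted at the origin on the work surface. World frame = base frame: x ahead of the robot, y to its left, z up, the work surface at z = 0. Lengths are in m, angles in rad, forces in N, time in s.
With the tool pointing down it reaches from about 0.425 to 0.95 m from the base axis. Payload 3.5 kg.
Tool frame: the origin (TCP) lies at the very end of the fingers, on their centre line; the grasp point (between the pads) lies 19 mm behind it; x points along the fingers, z is the direction in which the jaws open and shut, and the axes are right-handed (so a half turn about x gives the same grasp; the last joint's range is limited). The gripper opens to 85 mm and grips with 20 to 120 N. Pads are 22 mm wide; open, the fingers measure 114 mm over their backs; the gripper's body (76 mm by 85 mm) begins 54 mm behind the grasp point. The pads swing forward as they close: fully open they stand 13 mm farther back than shut.
Start: joints at [1.013, 0.286, 1.577, -0, 1.279, -0.15], TCP at [0.268, 0.62, 0.231] pointing down, gripper open.
Joint ranges: [-2.77, 2.77], [-0.9, 2.22], [0.21, 2.48], [-1.53, 4.67], [0.24, 2.81], [-2.84, 2.84]. Speed limits (rad/s): [2.79, 2.79, 3.14, 3.14, 3.14, 3.14].

## Interface

Orientations are given as a unit quaternion [w, x, y, z].
In Python, from bench import robot gives the robot as it stands.
- The arm moves only by the tool play_rows, never from a script. Its arguments are lists of equal length, an entry for each row: "gripper": the gripper command: -1 is shut, 1 is fully open, values between are in proportion; "xyz": the shift along the tool's x, y, z in cm, a list of three; "angular": the turn, a rotation vector about the tool's x, y, z in rad, a list of three. A call has 1 to 5 rows; each row shifts and turns the commanded pose from where the row before left it, along the tool's axes as they then stand; what a row does not reach is not made up. A row lasts 1/10 s, in which the tool goes at most 50 mm and 8.59 degrees, less where a joint would pass 70% of its speed; a pose out of reach is approached as far as the arm can. A call is refused whole if a number of a shift passes 5 or a number of a turn 0.15, either way. A call with a gripper value outside its range is refused whole. The fingers move at their own pace and stop on an object; "force" is the grip in N (left out, the last holds). Time passes only in rows, so rows that do not move let the fingers close. It gives the time, the measured TCP pose, the force and the opening at its end, in the units of the state.
- robot.sense(): the state, without advancing time (a new reading comes with each control period).
- robot.read_camera(name): name is "scene" or "top" or "wrist"; returns the picture (480x640x3 uint8, red, green, blue); there is no depth.
- robot.camera_info(name): a dict with "fov_y" (degrees; the focal length in pixels is half the picture's height over the tangent of half this angle, whatever the lens; pixels are square), "cx", "cy" (the principal point, pixels), "rvec" (rotation vector, rad) and "tvec" (3), from world to camera coordinates, as OpenCV has them; the wrist camera has in their place "T_tool_cam" (4x4, takes a point from camera to tool coordinates, whose origin is the TCP and whose axes are the tool frame's). Camera axes: x right, y down, z forward; pixel columns grow to the right and rows downward; lengths in m; the calibration is good to about 2 mm. A picture is of the moment at which its call begins: read the wrist's pose just before it. camera_info takes no time and is no camera call.
- robot.sign_off(): hands the job in, once; it reports no verdict.
The state is a dict: "time": time; "q": joint angles; "qvel": joint speeds; "tau": joint torques, N m; "tool_pos": TCP position; "eef_rot": TCP orientation; "force": force on the tool from outside, world axes, zero at the start; "moment": the same for the moment, N m; "gripper_width": finger opening in m.
Only numpy, scipy, OpenCV 4.12 (cv2) and the standard library are available. Lean on these libraries where they do the work, as an engineer would, in place of code of your own. Each camera call takes 0.05 s, during which the arm holds its last target. There are 200 camera calls.

## Task

At the honey stall, take the aluminium canopy-pole sleeve that stands on the lime-green mat and slide it down the leaning gauge pin, without forcing it, until it stops. If it goes fully home onto the blue collar it fits: stand it upright in the green tray; if it stops well short of the collar, stand it upright in the red tray. Set it down gently rather than dropping it, let go, and leave the spare sleeve and the honey jars where they are.

Things in the scene. Friction and masses are not known exactly. Their poses are not given: they have to be found in the camera images.
- sleeve_a: Aluminium canopy-pole sleeve: open tube 100 mm long, 46 mm outside diameter, 37 mm bore at both ends, about 160 g, upright; origin at the centre of its lower end, z along its axis. Two sleeves, alike outside, have their places swapped at random: one stands on the lime-green mat (x < 0.55), to be tested; the other is a spare beyond x = 0.66 on the robot's right, to be left alone.
- sleeve_b: As sleeve_a: the other of the two sleeves, same size, origin and axes. Which of them is on the mat changes from start to start. Either may or may not have a narrow lip (27 mm bore, 10 mm long) hidden half way down its bore; only the gauge tells for sure.
- sleeve_a_mid (a point): The middle of sleeve_a: on its axis, 50 mm from either end.
- sleeve_b_mid (a point): The middle of sleeve_b: on its axis, 50 mm from either end.
- gauge: The fixed gauge stand: a blue steel plate 140 x 90 mm, 12 mm thick; origin under its centre on the table. The gauge's pin leans from the vertical by 35 degrees towards the plate's own -x, roughly towards the robot.
- pin: The fixed bright steel gauge pin. Origin on its axis at the upper face of its blue collar (56 mm in diameter, 45 mm above the table), z along the pin, upward. Shank 32 mm in diameter from the collar to a shoulder at 66 mm, then a nose 20 mm in diameter, tapering to 10 mm at the tip, 88 mm from the collar.
- pin_shoulder (a point): The chamfered shoulder of the pin, on its axis, 66 mm along the pin from the collar. A good sleeve slides past it until its lower end rests on the collar. A bad one is stopped by its lip on the shoulder, its lower end then about 21 mm short of the collar.
- tray_green: Fixed open green tray for sleeves that fit: 160 x 160 mm outside, walls 5 mm thick and 45 mm high, floor 5 mm thick; origin under its centre, on the table. The green and red trays stand left and right of the mat, swapped at random.
- tray_red: Fixed open red tray for sleeves that do not fit; same size and origin as tray_green.
- mat_mid (a point): Centre of the thin lime-green work mat (170 mm in x by 250 mm in y), at table height.
- jar_gold: Bystander: glass jar of golden honey with a yellow lid, 84 mm in diameter, 130 mm high, standing; origin at the centre of its underside.
- jar_dark: Bystander: jar of dark honey with a green lid, 72 mm in diameter, 120 mm high, standing; origin at the centre of its underside.
Things that resemble listed ones, but are neither listed nor needed, are in the scene too. Several things look just like the tray_green: the one meant starts farthest from the robot's base. Of the things shaped like the tray_red, the red one is meant.

How it is judged:
By the outcome, as a careful person would: the job done as asked, in the order asked, and still so for the second after the job is handed in, with the robot touching nothing.
It also fails if it takes over 42 s, if anything falls off the work surface, if the arm or the gripper's body presses on something with over 40 N, if the wrist force passes 120 N, or if a joint passes its speed limit or range.

## Working session

There is one attempt and no reset: what is moved stays moved. The work goes in short steps, Python scripts to look and compute and a tool call to move; the robot and the scene stay as the last step left them, time stands still between calls to the robot, and variables do not carry over. Pictures are saved under pics/ and viewed, on a budget of 10 in all, crops included, one or two more only if the job needs it, and the job is handed in when it is done.

Besides the shell and the picture viewer there is one more tool, called after "Request:" by a JSON object that holds its "fn" and its "kwargs". play_rows: Moves the arm, as the interface text tells. Its arguments: {"type":"object","properties":{"gripper":{"type":"array","items":{"type":"number"}},"xyz":{"type":"array","items":{"type":"array","items":{"type":"number"}}},"angular":{"type":"array","items":{"type":"array","items":{"type":"number"}}},"force":{"type":"number"}},"required":["gripper","xyz","angular"]}

```bash
mkdir -p pics; ls
python3 - <<'E'
from bench import robot
import cv2,json
for n in("scene","top"):
    cv2.imwrite(f"pics/{n}0.png",robot.read_camera(n)[:,:,::-1]); print(n,robot.camera_info(n))
print(robot.camera_info("wrist")); print(robot.sense())
E
```

```text
pics
scene {'fov_y': 44.02844089834058, 'cx': 313.51209424977117, 'cy': 236.91863767759128, 'rvec': array([ 1.58638848,  2.10836676, -0.72615019]), 'tvec': array([ 0.1239086 , -0.29152202,  1.59654549])}
top {'fov_y': 55.909270450679486, 'cx': 319.3757284692539, 'cy': 240.1451668012521, 'rvec': array([ 2.11612705, -2.16427551,  0.18194833]), 'tvec': array([0.02968415, 0.46403569, 1.06808268])}
{'fov_y': 61.20822255393482, 'cx': 325.4806536260632, 'cy': 243.3074522679181, 'T_tool_cam': array([[ 1.67018976e-04, -3.28485065e-01,  9.44509150e-01,
        -1.42660950e-01],
       [-2.04800265e-05, -9.44509164e-01, -3.28485066e-01,
         8.33475385e-02],
       [ 9.99999986e-01,  3.55196669e-05, -1.64478336e-04,
         1.32962131e-03],
       [ 0.00000000e+00,  0.00000000e+00,  0.00000000e+00,
         1.00000000e+00]])}
{'time': 0.1, 'q': array([ 1.01300802e+00,  2.87108379e-01,  1.57804138e+00, -6.63264129e-06,
        1.27860714e+00, -1.49962685e-01]), 'qvel': array([ 0.00120753, -0.00156997, -0.00519274, -0.00121197, -0.00193268,
       -0.0006186 ]), 'tau': array([ 7.08083317e-04, -4.07293653e+01, -2.93699419e+01, -1.51366107e-04,
        3.37078956e-03, -5.65434579e-07]), 'tool_pos': array([0.2673446, 0.6191464, 0.2300588]), 'eef_rot': array([ 0.59019736, -0.38871197,  0.59158554,  0.38806782]), 'force': array([0.02041092, 0.29359853, 0.38968213]), 'moment': array([ 0.00063536,  0.00505762, -0.00486475]), 'gripper_width': 0.0854470529300396}
```

View pics/scene0.png

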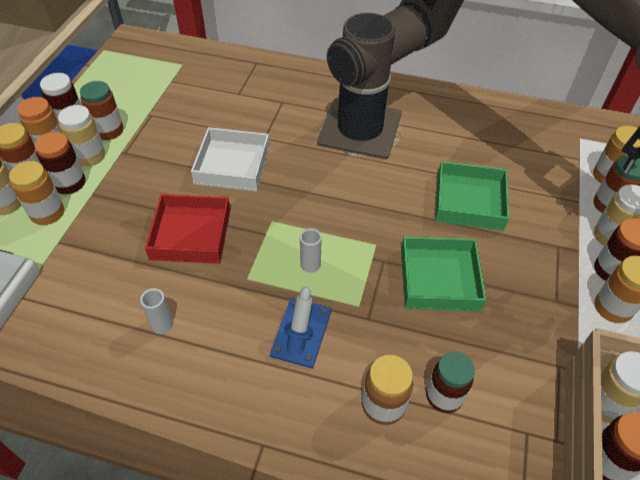

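View pics/top0.png

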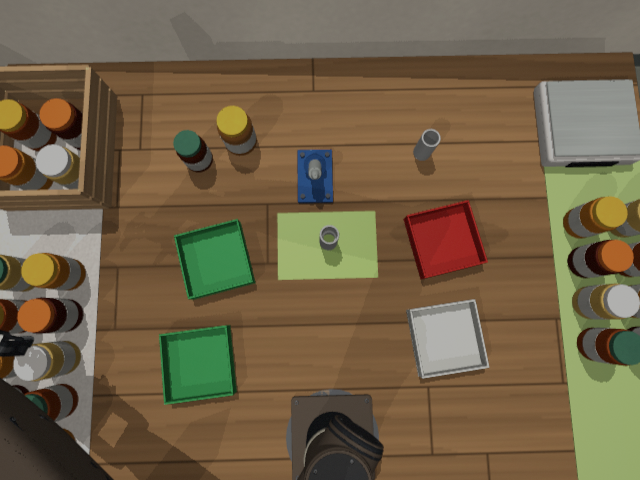

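The pictures show a sleeve on the mat (scene 311,250; top 329,238) and the spare at top (427,145). There are two green trays, at top (214,260) and (198,364). The one at (214,260) is farther from the base at the picture's bottom, so it is the one meant. The red tray is at top (446,240) and the white one is a lookalike. The gauge is at top (315,175). Next I take enlarged crops.

```bash
python3 - <<'E'
import cv2,numpy as np
t=cv2.imread("pics/top0.png");s=cv2.imread("pics/scene0.png")
cv2.imwrite("pics/ctop.png",cv2.resize(t[140:305,165:365],(800,660),interpolation=cv2.INTER_CUBIC)[:600])
cv2.imwrite("pics/cscene.png",cv2.resize(s[220:370,240:400],(640,600),interpolation=cv2.INTER_CUBIC))
E
cat > h.py <<'E'
import numpy as np,cv2
from scipy.spatial.transform import Rotation as R
from bench import robot
def cam(n,st=None):
    c=robot.camera_info(n); f=240/np.tan(np.radians(c['fov_y']/2))
    if n=='wrist':
        st=st or robot.sense(); T=np.eye(4); T[:3,:3]=R.from_quat(st['eef_rot'],scalar_first=True).as_matrix(); T[:3,3]=st['tool_pos']
        M=np.linalg.inv(T@np.array(c['T_tool_cam']))
    else:
        M=np.eye(4); M[:3,:3]=R.from_rotvec(c['rvec']).as_matrix(); M[:3,3]=c['tvec']
    return f,c['cx'],c['cy'],M
def proj(C,p):
    f,cx,cy,M=C; q=np.atleast_2d(p)@M[:3,:3].T+M[:3,3]; return q[:,:2]/q[:,2:]*f+[cx,cy]
def atz(C,uv,z):
    f,cx,cy,M=C; Rm=M[:3,:3]; o=-Rm.T@M[:3,3]; d=Rm.T@np.array([(uv[0]-cx)/f,(uv[1]-cy)/f,1]); return o+d*(z-o[2])/d[2]
def tri(C1,u1,C2,u2):
    P=lambda C:np.array([[C[0],0,C[1]],[0,C[0],C[2]],[0,0,1]])@C[3][:3]
    X=cv2.triangulatePoints(P(C1),P(C2),np.array(u1,float),np.array(u2,float))[:,0]; return X[:3]/X[3]
E
```

```text
(no output)
```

View pics/ctop.png

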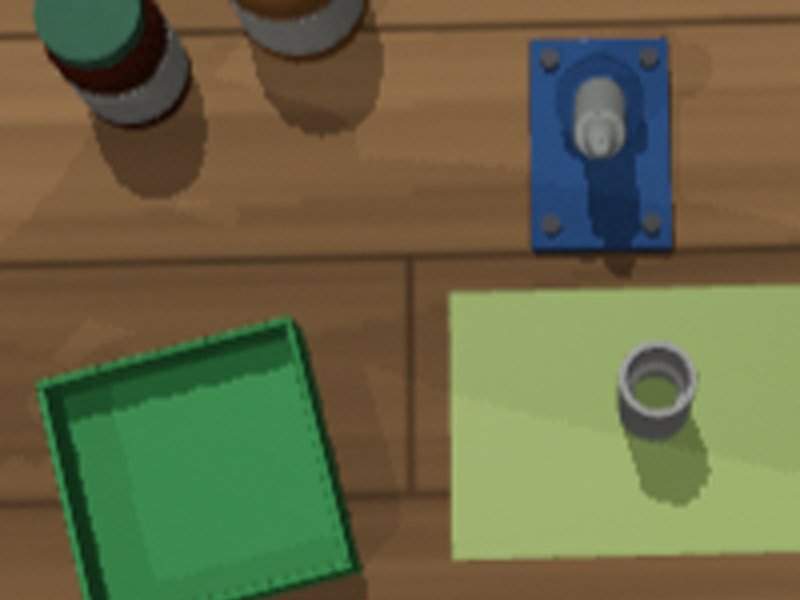

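View pics/cscene.png

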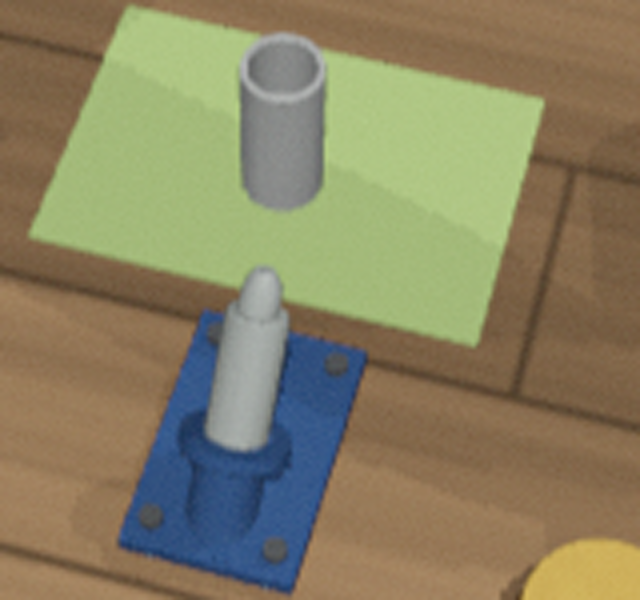

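Run:
```python
from h import *
from scipy.optimize import least_squares
T=cam('top');S=cam('scene')
tc=lambda u,v:(165+(u+.5)/4-.5,140+(v+.5)/4-.5); sc=lambda u,v:(240+(u+.5)/4-.5,220+(v+.5)/4-.5)
print('sleeve top tri',tri(T,tc(658,381),S,sc(283,69)),'atz',atz(T,tc(658,381),.1),atz(S,sc(283,69),.1))
pt=[tc(*p) for p in[(530,40),(667,40),(673,250),(532,250)]]; ps=[sc(*p) for p in[(366,352),(205,312),(120,545),(292,592)]]
print('plate top',[atz(T,p,.012)[:2].round(4) for p in pt]);print('plate scene',[atz(S,p,.012)[:2].round(4) for p in ps])
tip=tri(T,tc(601,152),S,sc(264,269)); print('tip',tip)
print('collar',atz(T,tc(600,97),.045),atz(S,sc(238,440),.045))
g=[tc(40,383),tc(292,318),tc(358,572)]
G=[atz(T,p,.045)[:2] for p in g]; print('green',np.round(G,4),'c',(G[0]+G[2])/2)
r=[(405,217),(470,202),(487,262),(425,279)]
Q=[atz(T,p,.045)[:2] for p in r]; print('red',np.round(Q,4),np.mean(Q,0))
for n,uv in dict(gold=(234,123),dark=(189,145)).items(): print(n,atz(T,uv,.13))
print('other green',atz(T,(198,364),.005),'spare',atz(T,(430,137),.1))
```

```text
sleeve top tri [ 0.46703354 -0.00324679  0.09555236] atz [ 0.46622728 -0.00297073  0.1       ] [ 0.47043373 -0.00236752  0.1       ]
plate top [array([0.7072, 0.0711]), array([ 0.7054, -0.0175]), array([ 0.5658, -0.0175]), array([0.5677, 0.0719])]
plate scene [array([0.5714, 0.072 ]), array([ 0.5714, -0.0155]), array([ 0.7117, -0.0155]), array([0.7123, 0.0724])]
tip [0.60041383 0.02612946 0.11223025]
collar [0.65658733 0.02673852 0.045     ] [0.65739127 0.02891    0.045     ]
green [[0.4829 0.3704]
 [0.5198 0.2179]
 [0.364  0.1776]] c [0.42341678 0.27400253]
red [[ 0.5162 -0.1919]
 [ 0.5505 -0.3544]
 [ 0.401  -0.3841]
 [ 0.3634 -0.2318]] [ 0.45780007 -0.29054162]
gold [0.73090486 0.2130056  0.13      ]
dark [0.67914849 0.31658578 0.13      ]
other green [0.17440962 0.31789103 0.005     ] spare [ 0.6991227  -0.25115389  0.1       ]
```

```bash
cat >> h.py <<'E'
def Rt(tilt=0.,yaw=0.): # jaws along y (yaw about z), tool tilted outward by tilt rad
    x=np.array([np.sin(tilt),0,-np.cos(tilt)]); z=np.array([0,1.,0]); return R.from_euler('z',yaw)*R.from_matrix(np.column_stack([x,np.cross(z,x),z]))
def plan(p1,R1,n,p0=None,R0=None):
    s=robot.sense(); p=np.array(s['tool_pos'] if p0 is None else p0,float); r=R.from_quat(s['eef_rot'],scalar_first=True) if R0 is None else R0
    pi=p; w=(r.inv()*R1).as_rotvec(); X=[];A=[]
    for i in range(n):
        a=np.round(w/n,3); d=np.round(r.inv().apply((pi+(np.array(p1)-pi)*(i+1)/n)-p)*100,2)
        p=p+r.apply(d/100); r=r*R.from_rotvec(a); X.append(d.tolist());A.append(a.tolist())
    for i in range(0,n,5): print('xyz',X[i:i+5],'ang',A[i:i+5])
    print('end',p.round(4),'resid rot',(r.inv()*R1).as_rotvec().round(3))
def shot(name,cn='wrist'):
    s=robot.sense(); cv2.imwrite(f'pics/{name}.png',robot.read_camera(cn)[:,:,::-1]); np.save(f'pics/{name}.npy',s,allow_pickle=True); return s
E
python3 -c "
from h import *
plan([.468,-.003,.21],Rt(),20)"
```

```text
xyz [[0.1, -2.15, -2.46], [0.11, -2.11, -2.5], [0.1, -2.05, -2.54], [0.11, -2.01, -2.58], [0.1, -1.95, -2.62]] ang [[-0.02, -0.0, -0.0], [-0.02, -0.0, -0.0], [-0.02, -0.0, -0.0], [-0.02, -0.0, -0.0], [-0.02, -0.0, -0.0]]
xyz [[0.11, -1.9, -2.66], [0.1, -1.84, -2.7], [0.11, -1.79, -2.74], [0.1, -1.74, -2.77], [0.11, -1.68, -2.8]] ang [[-0.02, -0.0, -0.0], [-0.02, -0.0, -0.0], [-0.02, -0.0, -0.0], [-0.02, -0.0, -0.0], [-0.02, -0.0, -0.0]]
xyz [[0.1, -1.62, -2.84], [0.11, -1.57, -2.86], [0.1, -1.51, -2.9], [0.11, -1.45, -2.93], [0.1, -1.39, -2.96]] ang [[-0.02, -0.0, -0.0], [-0.02, -0.0, -0.0], [-0.02, -0.0, -0.0], [-0.02, -0.0, -0.0], [-0.02, -0.0, -0.0]]
xyz [[0.11, -1.33, -2.98], [0.1, -1.28, -3.01], [0.11, -1.21, -3.04], [0.1, -1.15, -3.06], [0.11, -1.09, -3.08]] ang [[-0.02, -0.0, -0.0], [-0.02, -0.0, -0.0], [-0.02, -0.0, -0.0], [-0.02, -0.0, -0.0], [-0.02, -0.0, -0.0]]
end [ 0.468 -0.003  0.21 ] resid rot [-0.008 -0.002 -0.001]
```

Request:
{"fn": "play_rows", "kwargs": {"gripper": [1, 1, 1, 1, 1], "xyz": [[0.1, -2.15, -2.45], [0.1, -2.1, -2.5], [0.1, -2.05, -2.55], [0.1, -2.0, -2.6], [0.1, -1.95, -2.6]], "angular": [[-0.02, 0, 0], [-0.02, 0, 0], [-0.02, 0, 0], [-0.02, 0, 0], [-0.02, 0, 0]]}}

```text
time: 0.6
tool_pos: [0.3176, 0.4627, 0.2256]
eef_rot: [0.57, -0.418, 0.571, 0.418]
force: [-0.3, 0.5, -0.1]
gripper_width: 0.0853
```

Request:
{"fn": "play_rows", "kwargs": {"gripper": [1, 1, 1, 1, 1], "xyz": [[0.1, -1.9, -2.65], [0.1, -1.85, -2.7], [0.1, -1.8, -2.75], [0.1, -1.75, -2.75], [0.1, -1.7, -2.8]], "angular": [[-0.02, 0, 0], [-0.02, 0, 0], [-0.02, 0, 0], [-0.02, 0, 0], [-0.02, 0, 0]]}}

```text
time: 1.1
tool_pos: [0.3682, 0.3073, 0.2208]
eef_rot: [0.549, -0.446, 0.549, 0.446]
force: [-0.4, 0.2, 0.1]
gripper_width: 0.0852
```

Request:
{"fn": "play_rows", "kwargs": {"gripper": [1, 1, 1, 1, 1], "xyz": [[0.1, -1.6, -2.85], [0.1, -1.55, -2.85], [0.1, -1.5, -2.9], [0.1, -1.45, -2.95], [0.1, -1.4, -2.95]], "angular": [[-0.02, 0, 0], [-0.02, 0, 0], [-0.02, 0, 0], [-0.02, 0, 0], [-0.02, 0, 0]]}}

```text
time: 1.6
tool_pos: [0.418, 0.1519, 0.2159]
eef_rot: [0.526, -0.472, 0.526, 0.473]
force: [0.7, -0.4, -0.5]
gripper_width: 0.0857
```

Request:
{"fn": "play_rows", "kwargs": {"gripper": [1, 1, 1, 1, 1], "xyz": [[0.1, -1.35, -3.0], [0.1, -1.3, -3.0], [0.1, -1.2, -3.05], [0.1, -1.15, -3.05], [0.1, -1.1, -3.1]], "angular": [[-0.02, 0, 0], [-0.02, 0, 0], [-0.02, 0, 0], [-0.02, 0, 0], [-0.03, 0, 0]]}}

```text
time: 2.1
tool_pos: [0.4686, -0.0039, 0.2109]
eef_rot: [0.499, -0.501, 0.499, 0.501]
force: [-0.0, -0.1, 0.1]
gripper_width: 0.0855
```

Request:
{"fn": "play_rows", "kwargs": {"gripper": [1, 1], "xyz": [[0, 0, 0], [0, 0, 0]], "angular": [[0, 0, 0], [0, 0, 0]]}}

```text
time: 2.3
tool_pos: [0.4683, -0.0029, 0.2108]
eef_rot: [0.5, -0.5, 0.5, 0.501]
force: [-0.3, 0.4, -0.8]
gripper_width: 0.0852
```

```bash
python3 -c "
from h import *
s=shot('w1');print(s['time'],s['tool_pos'],s['force'],(R.from_quat(s['eef_rot'],scalar_first=True).inv()*Rt()).as_rotvec())"
```

```text
2.3 [ 0.46834805 -0.00294462  0.21081748] [-0.31315639  0.35760146 -0.77052914] [ 0.00020497  0.00071099 -0.0012819 ]
```

View pics/w1.png

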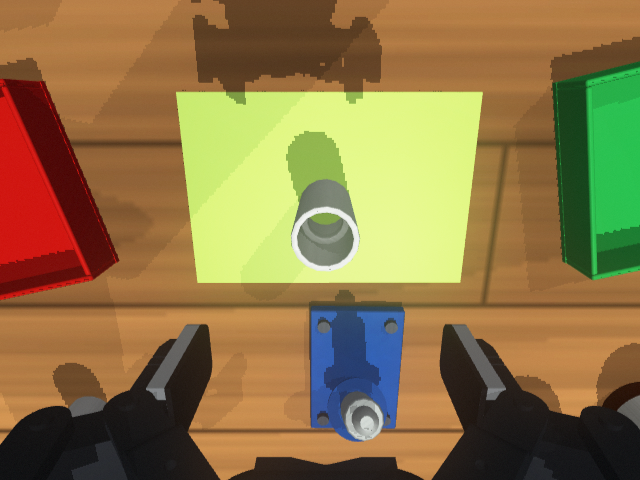

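The wrist view shows the sleeve rim centred at (325,238). The pin tip is near (366,424), and the near corners of the gauge plate are at (310,303) and (404,304).

Run:
```python
from h import *
s=np.load('pics/w1.npy',allow_pickle=True).item()
C=cam('wrist',s);T=cam('top');S=cam('scene')
print('sleeve',atz(C,(325.3,238.5),.1),'rim L/R',atz(C,(291,238),.1),atz(C,(359.5,238),.1))
print('plate',[atz(C,p,.012).round(4) for p in[(310,303),(404,304),(312,428),(396,428)]])
tp=(601/4+165,152/4+140);sp=(264/4+240,269/4+220)
print('tip w/top',tri(C,(366,424),T,tp),'w/scene',tri(C,(366,424),S,sp),'at z.117',atz(C,(366,424),.117))
im=cv2.imread('pics/w1.png'); cv2.imwrite('pics/w1c.png',cv2.resize(im[290:450,290:430],(700,800),interpolation=cv2.INTER_CUBIC)[200:])
```

```text
sleeve [ 0.47004856 -0.00239224  0.1       ] rim L/R [ 0.46970186 -0.02497421  0.1       ] [0.46970135 0.02012595 0.1       ]
plate [array([ 0.5632, -0.0167,  0.012 ]), array([0.5642, 0.0716, 0.012 ]), array([ 0.7106, -0.0164,  0.012 ]), array([0.7106, 0.0724, 0.012 ])]
tip w/top [0.59348096 0.02591417 0.13134882] w/scene [0.60528572 0.02754018 0.11872895] at z.117 [0.60702278 0.0273054  0.117     ]
```

View pics/w1c.png

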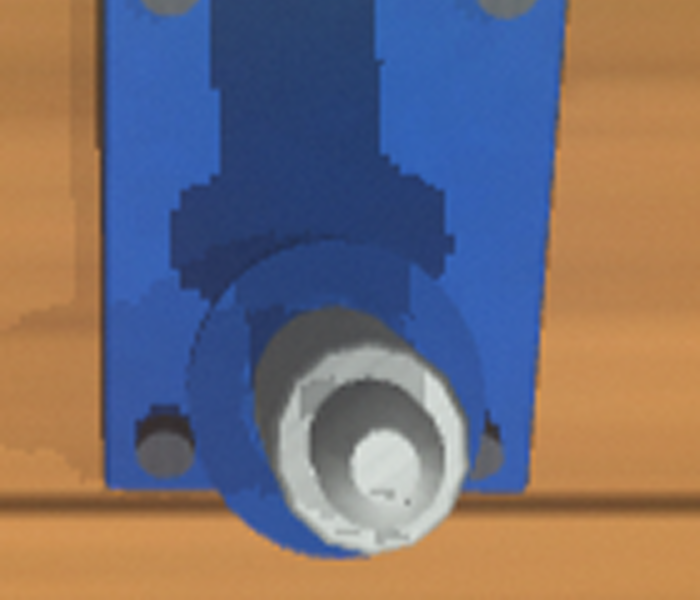

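Run:
```python
from h import *
from scipy.optimize import least_squares
s=np.load('pics/w1.npy',allow_pickle=True).item()
C=cam('wrist',s);T=cam('top');S=cam('scene')
tc=lambda u,v:(165+u/4,140+v/4); sc=lambda u,v:(240+u/4,220+v/4)
obs=[(C,88,(367,422.4),'w'),(C,66,(364.6,419.6),'w'),(C,0,(357.5,409.5),'w'),(T,88,tc(601,152),'t'),(T,0,tc(600,97),'t'),(S,88,sc(264,270),'s'),(S,0,sc(237,440),'s'),(S,66,sc(257,312),'s')]
def ax(p,tilt): return np.array([-np.sin(tilt)*np.cos(p[2]),-np.sin(tilt)*np.sin(p[2]),np.cos(tilt)])
def res(p,o):
    return np.concatenate([(proj(c,np.array([p[0],p[1],.045])+ax(p,np.radians(35))*L/1000)[0]-uv) for c,L,uv,k in o])
for k in('w','t','s','ws','wst'):
    o=[x for x in obs if x[3] in k]; r=least_squares(res,[.655,.027,0],args=(o,)); print(k,r.x.round(4),r.fun.round(1))
```

```text
w [ 0.6568  0.0279 -0.0051] [ 0.2  0.9 -0.3 -0.6  0.1 -0.5]
t [ 0.6516  0.0259 -0.0064] [-0.  -1.4  0.   1.5]
s [0.6562 0.0292 0.0307] [-0.1  0.4  0.2 -0.8 -0.   0.4]
ws [0.6567 0.0281 0.0011] [ 0.1  0.8 -0.3 -0.7  0.3 -0.6  0.   0.7 -0.4 -0.8 -0.1  0.6]
wst [ 0.6563  0.0279 -0.0013] [-0.   0.4 -0.4 -1.1  0.1 -0.9 -0.8 -3.3 -0.8 -0.3  0.   0.5 -0.5 -1.
 -0.1  0.4]
```

Request:
{"fn": "play_rows", "kwargs": {"gripper": [1, 1, 1, 1, 1], "xyz": [[3.5, -0.15, 0.05], [3.5, 0, 0], [3.5, 0, 0], [3.0, 0, 0], [2.4, 0, 0]], "angular": [[0, 0, 0], [0, 0, 0], [0, 0, 0], [0, 0, 0], [0, 0, 0]]}}

```text
time: 2.85
tool_pos: [0.4688, -0.0005, 0.0504]
eef_rot: [0.499, -0.5, 0.499, 0.502]
force: [0.4, -0.5, -0.3]
gripper_width: 0.0859
```

Request:
{"fn": "play_rows", "kwargs": {"gripper": [0.3, 0, -0.3, -0.5, -0.7], "xyz": [[0, 0, 0], [0, 0, 0], [0, 0, 0], [0, 0, 0], [0, 0, 0]], "angular": [[0, 0, 0], [0, 0, 0], [0, 0, 0], [0, 0, 0], [0, 0, 0]], "force": 40}}

```text
time: 3.35
tool_pos: [0.4716, -0.0022, 0.0541]
eef_rot: [-0.5, 0.501, -0.499, -0.5]
force: [0.3, 1.2, 3.9]
gripper_width: 0.0457
```

Request:
{"fn": "play_rows", "kwargs": {"gripper": [-1, -1, -1, -1, -1], "xyz": [[0, 0, 0], [0, 0, 0], [0, 0, 0], [0, 0, 0], [0, 0, 0]], "angular": [[0, 0, 0], [0, 0, 0], [0, 0, 0], [0, 0, 0], [0, 0, 0]]}}

```text
time: 3.85
tool_pos: [0.4716, -0.0022, 0.0541]
eef_rot: [-0.5, 0.501, -0.499, -0.5]
force: [-1.5, 0.8, 6.9]
gripper_width: 0.0458
```

Request:
{"fn": "play_rows", "kwargs": {"gripper": [-1, -1, -1, -1, -1], "xyz": [[-1, 0, 0], [-3, 0, 0], [-4, 0, 0], [-4, 0, 0], [-3, 0, 0]], "angular": [[0, 0, 0], [0, 0, 0], [0, 0, 0], [0, 0, 0], [0, 0, 0]]}}

```text
time: 4.35
tool_pos: [0.4702, -0.0024, 0.2049]
eef_rot: [-0.5, 0.501, -0.499, -0.5]
force: [0.1, -0.7, -2.4]
gripper_width: 0.0457
```

Request:
{"fn": "play_rows", "kwargs": {"gripper": [-1, -1], "xyz": [[0, 0, 0], [0, 0, 0]], "angular": [[0, 0, 0], [0, 0, 0]]}}

```text
time: 4.55
tool_pos: [0.4698, -0.0022, 0.2022]
eef_rot: [-0.499, 0.501, -0.5, -0.5]
force: [-0.7, -0.1, -1.9]
gripper_width: 0.0457
```

```bash
cat >> h.py <<'E'
TH=np.radians(35); AX=np.array([-np.sin(TH),0,np.cos(TH)]); COL=np.array([.6567,.028,.045]); LS=.054
def tcp_at(h): return COL+AX*(h+LS)   # sleeve lower end h above collar
E
python3 -c "
from h import *
s=robot.sense();print(s['tool_pos'],s['force'],s['gripper_width'],tcp_at(.108)); plan(tcp_at(.108),Rt(TH),10)"
```

```text
[ 0.46978108 -0.0021853   0.20220994] [-0.66913708 -0.13825101 -1.89935447] 0.04569881149239692 [0.56378062 0.028      0.17770263]
xyz [[0.25, -0.94, 0.3], [0.3, -0.92, 0.3], [0.36, -0.91, 0.3], [0.41, -0.88, 0.3], [0.46, -0.85, 0.3]] ang [[0.0, 0.0, -0.061], [0.0, 0.0, -0.061], [0.0, 0.0, -0.061], [0.0, 0.0, -0.061], [0.0, 0.0, -0.061]]
xyz [[0.52, -0.83, 0.3], [0.56, -0.79, 0.3], [0.62, -0.75, 0.3], [0.65, -0.72, 0.3], [0.7, -0.67, 0.3]] ang [[0.0, 0.0, -0.061], [0.0, 0.0, -0.061], [0.0, 0.0, -0.061], [0.0, 0.0, -0.061], [0.0, 0.0, -0.061]]
end [0.5637 0.028  0.1777] resid rot [ 0.002  0.001 -0.001]
```

Request:
{"fn": "play_rows", "kwargs": {"gripper": [-1, -1, -1, -1, -1], "xyz": [[0.25, -0.95, 0.3], [0.3, -0.9, 0.3], [0.35, -0.9, 0.3], [0.4, -0.9, 0.3], [0.45, -0.85, 0.3]], "angular": [[0, 0, -0.061], [0, 0, -0.061], [0, 0, -0.061], [0, 0, -0.061], [0, 0, -0.061]]}}

```text
time: 5.05
tool_pos: [0.5154, 0.0133, 0.1867]
eef_rot: [-0.569, 0.569, -0.419, -0.42]
force: [-0.1, 0.2, -2.5]
gripper_width: 0.0457
```

Request:
{"fn": "play_rows", "kwargs": {"gripper": [-1, -1, -1, -1, -1], "xyz": [[0.5, -0.85, 0.3], [0.55, -0.8, 0.3], [0.6, -0.75, 0.3], [0.65, -0.7, 0.3], [0.7, -0.65, 0.3]], "angular": [[0, 0, -0.061], [0, 0, -0.061], [0, 0, -0.061], [0, 0, -0.061], [0, 0, -0.061]]}}

```text
time: 5.55
tool_pos: [0.5618, 0.0285, 0.1744]
eef_rot: [-0.626, 0.626, -0.327, -0.329]
force: [0.3, 0.5, -1.9]
gripper_width: 0.0458
```

Request:
{"fn": "play_rows", "kwargs": {"gripper": [-1, -1], "xyz": [[0, 0, 0], [0, 0, 0]], "angular": [[0, 0, 0], [0, 0, 0]]}}

```text
time: 5.75
tool_pos: [0.5621, 0.0283, 0.1757]
eef_rot: [-0.626, 0.626, -0.328, -0.33]
force: [-0.3, 0.7, -1.7]
gripper_width: 0.0455
```

```bash
python3 -c "
from h import *
s=shot('w2');print(s['time'],s['tool_pos'],s['force'],(R.from_quat(s['eef_rot'],scalar_first=True).inv()*Rt(TH)).as_rotvec())"
```

```text
5.75 [0.56206098 0.02830077 0.1756506 ] [-0.29067034  0.66553442 -1.69392762] [ 0.00159215  0.00205897 -0.0072184 ]
```

View pics/w2.png

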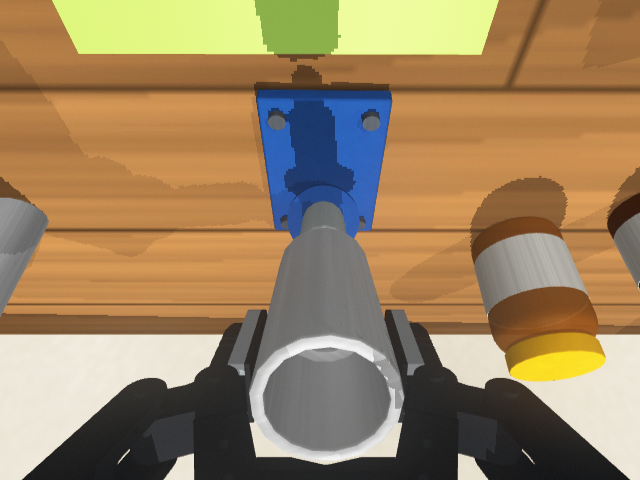

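The wrist view shows the sleeve held, with its upper rim centred near (327,399). It points down at the pin, with the shank at (325,215) and the collar spanning columns 288–358.

Run:
```python
from h import *
s=np.load('pics/w2.npy',allow_pickle=True).item()
C=cam('wrist',s); r=R.from_quat(s['eef_rot'],scalar_first=True); p=s['tool_pos']
W=lambda t:p+r.apply(t)
print('collar pred',proj(C,COL),'L/R',proj(C,[COL+[0,-.028,0],COL+[0,.028,0]]),'shank66',proj(C,COL+AX*.066))
print('sleeve top pred (x=-.046)',proj(C,W([-.046,0,0])),'dy 1mm',proj(C,W([-.046,.001,0])),'L/R',proj(C,[W([-.046,0,-.023]),W([-.046,0,.023])]), 'T/B',proj(C,[W([-.046,.023,0]),W([-.046,-.023,0])]))
print('sleeve bottom pred',proj(C,W([.054,0,0])), 'near edge',proj(C,W([.054,.023,0])),'LR',proj(C,[W([.054,0,-.023]),W([.054,0,.023])]))
d=p+r.apply([LS,0,0])-COL; print('h',d@AX,'lateral',r.inv().apply(d))
im=cv2.imread('pics/w2.png'); cv2.imwrite('pics/w2c.png',cv2.resize(im[160:480,220:440],(412,600),interpolation=cv2.INTER_CUBIC))
```

```text
collar pred [[323.88696683 220.99010927]] L/R [[287.77084009 220.95014315]
 [359.98807842 221.03005879]] shank66 [[323.69352167 249.61409745]]
sleeve top pred (x=-.046) [[323.29942673 406.22527722]] dy 1mm [[323.2936362  403.41401229]] L/R [[243.95964653 406.209959  ]
 [402.64318733 406.24059621]] T/B [[323.15750214 337.32179157]
 [323.42422272 466.8129397 ]]
sleeve bottom pred [[324.30297384 270.83130384]] near edge [[324.26365774 228.74883015]] LR [[280.29888314 270.82469151]
 [368.30828894 270.83791635]]
h 0.10730693658466488 lateral [-0.10728159  0.00374918  0.00063792]
```

View pics/w2c.png

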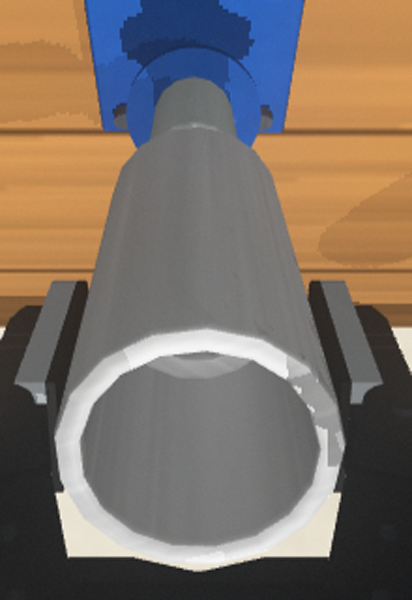

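Run:
```python
from h import *
s=np.load('pics/w2.npy',allow_pickle=True).item()
C=cam('wrist',s); r=R.from_quat(s['eef_rot'],scalar_first=True); p=s['tool_pos']
a=np.linspace(0,2*np.pi,73); u=np.cross(AX,[0,1,0])
def circ(o,rad): q=proj(C,[o+rad*(np.cos(t)*u+np.sin(t)*np.array([0,1,0])) for t in a]); return q.min(0).round(1),q.max(0).round(1)
print('collar top face',circ(COL,.028),'(obs L289.4 R357.2 top 185)')
print('nose tip..',circ(COL+AX*.066,.016))
print('COL +3mm x',circ(COL+[.003,0,0],.028),'+3mm z',circ(COL+[0,0,.003],.028))
print('plate near corners',[atz(C,q,.012).round(4) for q in[(256,97),(392,97),(273,230),(374,230)]])
```

```text
collar top face (array([287.8, 185.1]), array([360. , 254.9])) (obs L289.4 R357.2 top 185)
nose tip.. (array([297.9, 224.9]), array([349.4, 273.4]))
COL +3mm x (array([288. , 187.9]), array([359.7, 257. ])) +3mm z (array([287.6, 188. ]), array([360.2, 258. ]))
plate near corners [array([ 0.57  , -0.0162,  0.012 ]), array([0.5698, 0.0723, 0.012 ]), array([ 0.7102, -0.0194,  0.012 ]), array([0.71  , 0.0745, 0.012 ])]
```

Request:
{"fn": "play_rows", "kwargs": {"gripper": [-1, -1, -1, -1, -1], "xyz": [[0, -0.4, -0.05], [0.8, 0, 0], [0.8, 0, 0], [0.8, 0, 0], [0.8, 0, 0]], "angular": [[0, 0, -0.007], [0, 0, 0], [0, 0, 0], [0, 0, 0], [0, 0, 0]]}}

```text
time: 6.3
tool_pos: [0.5859, 0.0276, 0.1537]
eef_rot: [-0.628, 0.628, -0.324, -0.326]
force: [0.4, 0.1, -1.6]
gripper_width: 0.0457
```

Request:
{"fn": "play_rows", "kwargs": {"gripper": [-1, -1], "xyz": [[0, 0, 0], [0, 0, 0]], "angular": [[0, 0, 0], [0, 0, 0]]}}

```text
time: 6.5
tool_pos: [0.5855, 0.0277, 0.154]
eef_rot: [-0.628, 0.628, -0.324, -0.326]
force: [0.1, -0.3, -1.6]
gripper_width: 0.0457
```

```bash
cat >> h.py <<'E'
def rep():
    s=robot.sense(); r=R.from_quat(s['eef_rot'],scalar_first=True); d=s['tool_pos']+r.apply([LS,0,0])-COL
    print('t',round(s['time'],2),'h mm',round(d@AX*1000,1),'off tool xyz mm',(r.inv().apply(d)*1000).round(1),'F tool',r.inv().apply(s['force']).round(1),'M',r.inv().apply(s['moment']).round(2),'rot',(r.inv()*Rt(TH)).as_rotvec().round(4),'w',s['gripper_width'].round(4))
E
python3 -c "
from h import *
rep()"
```

```text
Traceback (most recent call last):
  File "h.py", line 35, in rep
    print('t',round(s['time'],2),'h mm',round(d@AX*1000,1),'off tool xyz mm',(r.inv().apply(d)*1000).round(1),'F tool',r.inv().apply(s['force']).round(1),'M',r.inv().apply(s['moment']).round(2),'rot',(r.inv()*Rt(TH)).as_rotvec().round(4),'w',s['gripper_width'].round(4))
                                                                                                                                                                                                                                                  ^^^^^^^^^^^^^^^^^^^^^^^^
AttributeError: 'float' object has no attribute 'round'
```

```bash
sed -i "s/s\['gripper_width'\].round(4)/round(float(s['gripper_width']),4)/" h.py; python3 -c "
from h import *
rep()"
```

```text
t 6.5 h mm 76.1 off tool xyz mm [-76.1  -4.9  -0.2] F tool [ 1.4  0.8 -0.3] M [ 0.02 -0.04  0.47] rot [0.0018 0.0015 0.0049] w 0.0457
```

Request:
{"fn": "play_rows", "kwargs": {"gripper": [-1, -1, -1, -1], "xyz": [[0.4, 0, 0], [0.4, 0, 0], [0.4, 0, 0], [0.2, 0, 0]], "angular": [[0, 0, 0], [0, 0, 0], [0, 0, 0], [0, 0, 0]]}}

```text
time: 6.9
tool_pos: [0.5959, 0.0273, 0.147]
eef_rot: [-0.628, 0.63, -0.322, -0.323]
force: [-12.6, -0.2, 18.1]
gripper_width: 0.0456
```

```bash
python3 -c "
from h import *
rep()"
```

```text
t 6.9 h mm 64.5 off tool xyz mm [-64.4 -10.1  -0.6] F tool [-22.1  -0.3  -0.2] M [-0.02  0.23  0.82] rot [0.0031 0.0006 0.0118] w 0.0456
```

Request:
{"fn": "play_rows", "kwargs": {"gripper": [-1, -1, -1, -1], "xyz": [[-0.7, 0, 0], [-0.7, 0, 0], [0, 0.4, 0], [0, 0, 0]], "angular": [[0, 0, 0], [0, 0, 0], [0, 0, 0.005], [0, 0, 0]]}}

```text
time: 7.3
tool_pos: [0.5815, 0.0277, 0.1516]
eef_rot: [-0.627, 0.627, -0.326, -0.327]
force: [-0.5, -0.8, -2.5]
gripper_width: 0.0459
```

Request:
{"fn": "play_rows", "kwargs": {"gripper": [-1, -1], "xyz": [[0, 0, 0], [0, 0, 0]], "angular": [[0, 0, 0], [0, 0, 0]]}}

```text
time: 7.5
tool_pos: [0.5822, 0.0276, 0.1519]
eef_rot: [-0.627, 0.628, -0.326, -0.327]
force: [0.4, 0.7, -1.6]
gripper_width: 0.0461
```

```bash
cat >> h.py <<'E'
def rep():
    s=robot.sense(); r=R.from_quat(s['eef_rot'],scalar_first=True); P=Rt(TH)
    lo=s['tool_pos']+r.apply([LS,0,0])-COL; up=s['tool_pos']+r.apply([LS-.1,0,0])-COL
    print('t',round(s['time'],2),'h mm',round(lo@AX*1000,1),'pin-frame lateral lower y,z',(P.inv().apply(lo)*1000).round(1)[1:],'upper',(P.inv().apply(up)*1000).round(1)[1:],'F tool',r.inv().apply(s['force']).round(1),'M',r.inv().apply(s['moment']).round(2),'rot',(r.inv()*P).as_rotvec().round(4),'w',round(float(s['gripper_width']),4))
E
python3 -c "
from h import *
rep();s=shot('w3')
C=cam('wrist',s);r=R.from_quat(s['eef_rot'],scalar_first=True)
a=np.linspace(0,2*np.pi,73); u=np.cross(AX,[0,1,0])
def circ(o,rad): q=proj(C,[o+rad*(np.cos(t)*u+np.sin(t)*np.array([0,1,0])) for t in a]); return q.min(0).round(1),q.max(0).round(1)
print(circ(COL,.028)); W=lambda t:s['tool_pos']+r.apply(t)
print(proj(C,[W([-.046,-.023,0]),W([-.046,.023,0]),W([-.046,0,-.023]),W([-.046,0,.023]),W([.054,.023,0])]))
im=cv2.imread('pics/w3.png'); cv2.imwrite('pics/w3c.png',cv2.resize(im[160:480,200:460],None,fx=1.875,fy=1.875,interpolation=cv2.INTER_CUBIC))
"
```

```text
t 7.5 h mm 76.3 pin-frame lateral lower y,z [-0.4 -0.3] upper [-0.3 -0.5] F tool [1.6 0.6 0.7] M [0.02 0.   0.46] rot [0.0017 0.0013 0.0005] w 0.0461
(array([285., 188.]), array([365. , 264.6]))
[[323.42278709 466.84960914]
 [323.1560094  337.35637228]
 [243.95408741 406.24583331]
 [402.64579897 406.2765349 ]
 [324.2627872  228.76422067]]
```

View pics/w3c.png

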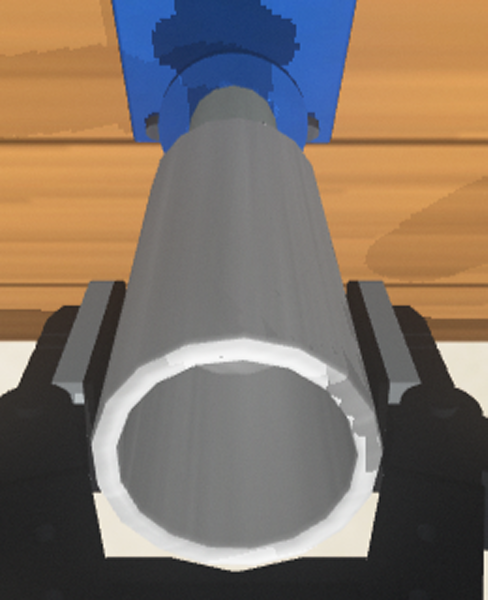

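Run:
```python
from h import *
from scipy.optimize import least_squares
a=np.linspace(0,2*np.pi,181); c,sn=np.cos(a),np.sin(a)
f,cx,cy,_=cam('top'); ci=robot.camera_info('wrist'); f=240/np.tan(np.radians(ci['fov_y']/2)); M=np.linalg.inv(ci['T_tool_cam']); C=(f,ci['cx'],ci['cy'],M)
def model(p):
    x,y,z,ty,tz=p; r=R.from_rotvec([0,ty,tz])   # pose at mid-grasp x=-.02
    ring=lambda X:proj(C,r.apply(np.column_stack([np.full_like(a,X),.023*c,.023*sn]))+[x-.02,y,z])
    u=ring(-.026); l=ring(.074)
    return np.array([u[:,0].min(),u[:,0].max(),u[:,1].min(),u[:,1].max(),l[:,1].min(),l[:,0].mean()])
for n,o in dict(w2=[249.9,404.2,335.1,460.6,226.7,324.],w3=[249.6,403.7,340.3,460.3,223.,323.5]).items():
    s=least_squares(lambda p:np.r_[model(p)-o,(p[0])/.004],np.zeros(5),x_scale=[.001,.001,.001,.01,.01]); print(n,(s.x*[1000,1000,1000,57.3,57.3]).round(2),s.fun.round(1), 'lower end y off mm',((s.x[1]+np.sin(s.x[4])*.074)*1000).round(1))
```

```text
w2 [ 3.01 -0.7   0.81  0.75  0.72] [-0.3  0.3  0.1 -0.1  0.1 -0.   0.8] lower end y off mm 0.2
w3 [ 3.3  -1.04  0.66  0.83  2.74] [ 0.1 -0.1 -0.1  0.2 -0.1  0.   0.8] lower end y off mm 2.5
```

Request:
{"fn": "play_rows", "kwargs": {"gripper": [-1, -1, -1], "xyz": [[0, 0.05, -0.03], [0, 0, 0], [0, 0, 0]], "angular": [[0, 0, -0.035], [0, 0, 0], [0, 0, 0]]}}

```text
time: 7.85
tool_pos: [0.5818, 0.0273, 0.1518]
eef_rot: [-0.633, 0.633, -0.315, -0.316]
force: [0.9, -0.7, -2.4]
gripper_width: 0.046
```

```bash
python3 -c "
from h import *
rep()"
```

```text
t 7.85 h mm 76.5 pin-frame lateral lower y,z [-1.8 -0.6] upper [ 1.7 -0.8] F tool [ 2.5  0.7 -0.7] M [-0.02 -0.01  0.5 ] rot [0.0017 0.0013 0.035 ] w 0.046
```

Request:
{"fn": "play_rows", "kwargs": {"gripper": [-1, -1, -1, -1], "xyz": [[0.4, 0, 0], [0.4, 0, 0], [0.3, 0, 0], [0, 0, 0]], "angular": [[0, 0, 0], [0, 0, 0], [0, 0, 0], [0, 0, 0]]}}

```text
time: 8.25
tool_pos: [0.5886, 0.0273, 0.1427]
eef_rot: [-0.633, 0.633, -0.315, -0.316]
force: [-0.8, -0.3, -1.5]
gripper_width: 0.0458
```

```bash
python3 -c "
from h import *
rep()"
```

```text
t 8.25 h mm 65.1 pin-frame lateral lower y,z [-2.1 -0.6] upper [ 1.4 -0.7] F tool [ 0.7  1.5 -0.3] M [-0.01  0.01  0.49] rot [0.0017 0.0015 0.035 ] w 0.0458
```

Request:
{"fn": "play_rows", "kwargs": {"gripper": [-1, -1, -1, -1], "xyz": [[0.3, 0.05, 0], [0.3, 0.01, 0], [0.3, 0.01, 0], [0, 0, 0]], "angular": [[0, 0, 0], [0, 0, 0], [0, 0, 0], [0, 0, 0]]}}

```text
time: 8.65
tool_pos: [0.5934, 0.0273, 0.1352]
eef_rot: [-0.633, 0.633, -0.315, -0.316]
force: [-0.4, 0.1, -2.0]
gripper_width: 0.0458
```

```bash
python3 -c "
from h import *
rep()"
```

```text
t 8.65 h mm 56.2 pin-frame lateral lower y,z [-1.8 -0.6] upper [ 1.8 -0.7] F tool [1.3 1.5 0.1] M [ 0.01 -0.07  0.53] rot [0.0018 0.0014 0.0353] w 0.0458
```

Request:
{"fn": "play_rows", "kwargs": {"gripper": [-1, -1, -1, -1, -1], "xyz": [[0.5, 0.02, 0], [0.5, 0.02, 0], [0.5, 0.02, 0], [0.5, 0.02, 0], [0, 0, 0]], "angular": [[0, 0, 0], [0, 0, 0], [0, 0, 0], [0, 0, 0], [0, 0, 0]]}}

```text
time: 9.15
tool_pos: [0.6047, 0.0274, 0.1182]
eef_rot: [-0.633, 0.633, -0.315, -0.316]
force: [0.2, 1.0, -1.7]
gripper_width: 0.0462
```

```bash
python3 -c "
from h import *
rep()"
```

```text
t 9.15 h mm 35.8 pin-frame lateral lower y,z [-1.3 -0.6] upper [ 2.1 -0.7] F tool [1.5 0.9 1. ] M [-0.01 -0.01  0.5 ] rot [0.0016 0.0015 0.0346] w 0.0462
```

Request:
{"fn": "play_rows", "kwargs": {"gripper": [-1, -1, -1, -1], "xyz": [[0.4, 0.01, 0], [0.4, 0.01, 0], [0.2, 0, 0], [0, 0, 0]], "angular": [[0, 0, 0], [0, 0, 0], [0, 0, 0], [0, 0, 0]]}}

```text
time: 9.55
tool_pos: [0.6107, 0.0273, 0.1108]
eef_rot: [-0.633, 0.633, -0.315, -0.316]
force: [0.1, -0.5, -2.3]
gripper_width: 0.046
```

Request:
{"fn": "play_rows", "kwargs": {"gripper": [-1, -1, -1], "xyz": [[0.3, 0.01, 0], [0.3, 0.01, 0], [0, 0, 0]], "angular": [[0, 0, 0], [0, 0, 0], [0, 0, 0]]}}

```text
time: 9.85
tool_pos: [0.6139, 0.0274, 0.1074]
eef_rot: [-0.632, 0.634, -0.314, -0.316]
force: [-16.5, -2.6, 11.7]
gripper_width: 0.0455
```

```bash
python3 -c "
from h import *
rep()"
```

```text
t 9.85 h mm 21.6 pin-frame lateral lower y,z [-2.7 -0.5] upper [ 0.9 -0.7] F tool [-19.3   6.1  -2.5] M [0.04 0.38 1.19] rot [0.0028 0.0019 0.036 ] w 0.0455
```

Request:
{"fn": "play_rows", "kwargs": {"gripper": [-1, -1, -1], "xyz": [[-0.7, 0.05, 0], [0, 0, 0], [0, 0, 0]], "angular": [[0, 0, 0], [0, 0, 0], [0, 0, 0]]}}

```text
time: 10.15
tool_pos: [0.6097, 0.0273, 0.1117]
eef_rot: [-0.633, 0.633, -0.314, -0.316]
force: [-0.4, 0.1, -1.5]
gripper_width: 0.0458
```

```bash
python3 -c "
from h import *
rep()"
```

```text
t 10.15 h mm 27.6 pin-frame lateral lower y,z [-1.7 -0.6] upper [ 1.9 -0.7] F tool [1.  1.2 0.2] M [-0.02  0.03  0.48] rot [0.0019 0.0012 0.0365] w 0.0458
```

Request:
{"fn": "play_rows", "kwargs": {"gripper": [-1, -1, -1, -1], "xyz": [[0.2, 0.01, 0], [0.2, 0.01, 0], [0.2, 0.01, 0], [0, 0, 0]], "angular": [[0, 0, 0], [0, 0, 0], [0, 0, 0], [0, 0, 0]]}}

```text
time: 10.55
tool_pos: [0.6126, 0.0274, 0.1067]
eef_rot: [-0.632, 0.633, -0.314, -0.316]
force: [-9.7, -0.9, 7.1]
gripper_width: 0.0456
```

```bash
python3 -c "
from h import *
rep()
s=shot('w4'); shot('s4','scene')
im=cv2.imread('pics/w4.png')[60:480,140:500]; sc=cv2.imread('pics/s4.png')[230:370,220:390]
cv2.imwrite('pics/c4.png',np.hstack([cv2.resize(im,(400,467)),cv2.resize(sc,(400,467*1))]))"
```

```text
t 10.55 h mm 21.9 pin-frame lateral lower y,z [-1.2 -0.5] upper [ 2.3 -0.7] F tool [-11.5   3.5  -0.8] M [-0.03  0.22  0.96] rot [0.0023 0.0018 0.0351] w 0.0456
```

View pics/c4.png

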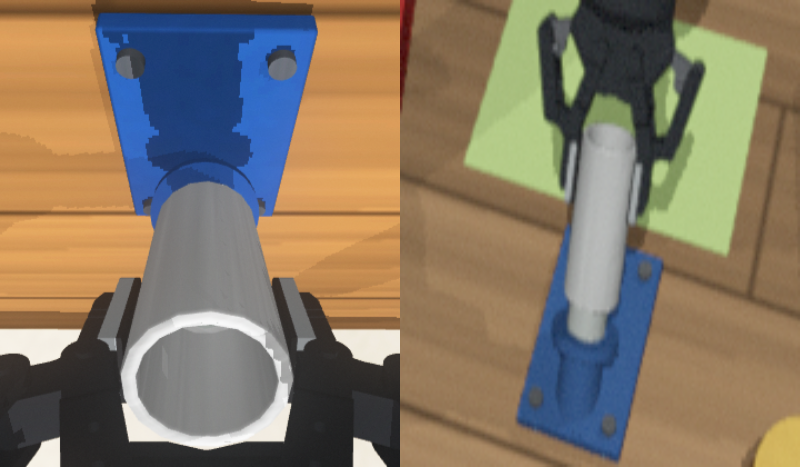

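The second gentle press stopped at the same place, 21.9 mm reported at 11 N. The scene view shows bare shank between the sleeve and the collar, so the sleeve is bad and goes to the red tray. I withdraw it along the pin.

Request:
{"fn": "play_rows", "kwargs": {"gripper": [-1, -1, -1, -1, -1], "xyz": [[-1.0, -0.03, 0], [-1.5, -0.05, 0], [-1.5, -0.05, 0], [-1.5, -0.05, 0], [-1.5, -0.05, 0]], "angular": [[0, 0, 0], [0, 0, 0], [0, 0, 0], [0, 0, 0], [0, 0, 0]]}}

```text
time: 11.15
tool_pos: [0.572, 0.0273, 0.1643]
eef_rot: [-0.633, 0.633, -0.315, -0.316]
force: [-0.4, -0.4, -2.0]
gripper_width: 0.0457
```

Request:
{"fn": "play_rows", "kwargs": {"gripper": [-1, -1, -1], "xyz": [[-2, -0.07, 0], [-2.5, -0.09, 0], [0, 0, 0]], "angular": [[0, 0, 0], [0, 0, 0], [0, 0, 0]]}}

```text
time: 11.45
tool_pos: [0.5474, 0.0271, 0.2043]
eef_rot: [-0.633, 0.635, -0.313, -0.314]
force: [1.4, 0.2, -2.0]
gripper_width: 0.0459
```

```bash
python3 -c "
from h import *
rep(); plan([.458,-.2905,.21],Rt(.035),15)"
```

```text
t 11.45 h mm 139.2 pin-frame lateral lower y,z [-4.1 -0.9] upper [ 0.1 -1. ] F tool [2.5 0.1 0.2] M [-0.06 -0.07  0.45] rot [0.0025 0.0002 0.0424] w 0.0459
xyz [[-0.39, 0.46, -2.12], [-0.38, 0.47, -2.11], [-0.35, 0.48, -2.12], [-0.34, 0.5, -2.11], [-0.31, 0.52, -2.12]] ang [[0.0, -0.0, 0.041], [0.0, -0.0, 0.041], [0.0, -0.0, 0.041], [0.0, -0.0, 0.041], [0.0, -0.0, 0.041]]
xyz [[-0.29, 0.52, -2.11], [-0.27, 0.54, -2.12], [-0.25, 0.55, -2.12], [-0.22, 0.56, -2.11], [-0.21, 0.56, -2.12]] ang [[0.0, -0.0, 0.041], [0.0, -0.0, 0.041], [0.0, -0.0, 0.041], [0.0, -0.0, 0.041], [0.0, -0.0, 0.041]]
xyz [[-0.18, 0.58, -2.11], [-0.15, 0.58, -2.12], [-0.13, 0.58, -2.12], [-0.11, 0.6, -2.11], [-0.08, 0.59, -2.12]] ang [[0.0, -0.0, 0.041], [0.0, -0.0, 0.041], [0.0, -0.0, 0.041], [0.0, -0.0, 0.041], [0.0, -0.0, 0.041]]
end [ 0.458  -0.2905  0.21  ] resid rot [ 0.002 -0.001  0.003]
```

Request:
{"fn": "play_rows", "kwargs": {"gripper": [-1, -1, -1, -1, -1], "xyz": [[-0.4, 0.45, -2.1], [-0.4, 0.45, -2.1], [-0.35, 0.5, -2.1], [-0.35, 0.5, -2.1], [-0.3, 0.5, -2.1]], "angular": [[0, 0, 0.041], [0, 0, 0.041], [0, 0, 0.041], [0, 0, 0.041], [0, 0, 0.041]]}}

```text
time: 11.95
tool_pos: [0.5167, -0.0787, 0.2021]
eef_rot: [-0.597, 0.597, -0.378, -0.38]
force: [0.4, 0.1, -1.5]
gripper_width: 0.0457
```

Request:
{"fn": "play_rows", "kwargs": {"gripper": [-1, -1, -1, -1, -1], "xyz": [[-0.3, 0.5, -2.1], [-0.3, 0.55, -2.1], [-0.25, 0.55, -2.1], [-0.2, 0.55, -2.1], [-0.2, 0.55, -2.1]], "angular": [[0, 0, 0.041], [0, 0, 0.041], [0, 0, 0.041], [0, 0, 0.041], [0, 0, 0.041]]}}

```text
time: 12.45
tool_pos: [0.4873, -0.1839, 0.2042]
eef_rot: [-0.555, 0.556, -0.437, -0.439]
force: [-0.0, -0.7, -0.4]
gripper_width: 0.0454
```

Request:
{"fn": "play_rows", "kwargs": {"gripper": [-1, -1, -1, -1, -1], "xyz": [[-0.2, 0.6, -2.1], [-0.15, 0.6, -2.1], [-0.15, 0.6, -2.1], [-0.1, 0.6, -2.1], [-0.1, 0.6, -2.1]], "angular": [[0, 0, 0.041], [0, 0, 0.041], [0, 0, 0.041], [0, 0, 0.041], [0, 0, 0.041]]}}

```text
time: 12.95
tool_pos: [0.457, -0.2891, 0.2063]
eef_rot: [-0.507, 0.508, -0.492, -0.493]
force: [-0.2, -0.4, -1.8]
gripper_width: 0.0456
```

Request:
{"fn": "play_rows", "kwargs": {"gripper": [-1, -1], "xyz": [[0, 0, 0], [0, 0, 0]], "angular": [[0, 0, 0], [0, 0, 0]]}}

```text
time: 13.15
tool_pos: [0.4571, -0.288, 0.2063]
eef_rot: [-0.508, 0.508, -0.491, -0.493]
force: [0.0, 0.3, -2.4]
gripper_width: 0.0458
```

```bash
python3 -c "
from h import *
s=shot('w5');print(s['time'],s['tool_pos'],s['force'],(R.from_quat(s['eef_rot'],scalar_first=True).inv()*Rt(.035)).as_rotvec())"
```

```text
13.15 [ 0.45709582 -0.28799666  0.20634413] [ 0.00998115  0.276055   -2.41460523] [ 0.00137611  0.00141564 -0.00308867]
```

View pics/w5.png

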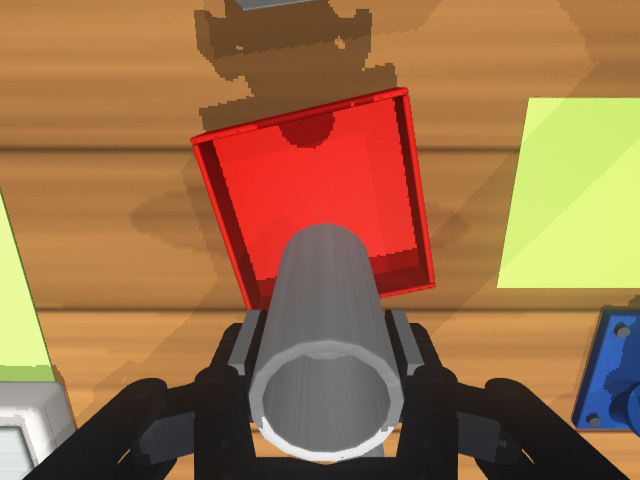

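Run:
```python
from h import *
C=cam('wrist',np.load('pics/w5.npy',allow_pickle=True).item())
a,b,c=[atz(C,p,.045)[:2] for p in[(192,138),(435,288),(408,88)]]; print(a,b,c,'centre',(a+b)/2,np.linalg.norm(a-c),np.linalg.norm(b-c))
```

```text
[ 0.40383543 -0.3837597 ] [ 0.52496239 -0.19613027] [ 0.3698641  -0.23008992] centre [ 0.46439891 -0.28994498] 0.1573799615242319 0.15877260331868007
```

Request:
{"fn": "play_rows", "kwargs": {"gripper": [-1, -1, -1, -1, -1], "xyz": [[3, 0, -0.2], [3.5, 0, 0], [3, 0, 0], [2.4, 0, 0], [1.2, 0, 0]], "angular": [[0, 0, 0], [0, 0, 0], [0, 0, 0], [0, 0, 0], [0, 0, 0]]}}

```text
time: 13.7
tool_pos: [0.46, -0.2877, 0.0737]
eef_rot: [0.507, -0.507, 0.491, 0.494]
force: [-0.2, 0.2, -2.9]
gripper_width: 0.0459
```

Request:
{"fn": "play_rows", "kwargs": {"gripper": [-1, -1, -1, -1, -1], "xyz": [[0, 0, 0], [0, 0, 0], [0.2, 0, 0], [0.2, 0, 0], [0, 0, 0]], "angular": [[0, 0, 0], [0, 0, 0], [0, 0, 0], [0, 0, 0], [0, 0, 0]]}}

```text
time: 14.2
tool_pos: [0.4616, -0.2902, 0.0732]
eef_rot: [-0.507, 0.509, -0.491, -0.492]
force: [0.1, -0.2, -2.1]
gripper_width: 0.0459
```

Request:
{"fn": "play_rows", "kwargs": {"gripper": [-1, -1, -1], "xyz": [[0.15, 0, 0], [0.15, 0, 0], [0, 0, 0]], "angular": [[0, 0, 0], [0, 0, 0], [0, 0, 0]]}}

```text
time: 14.5
tool_pos: [0.4612, -0.2899, 0.0693]
eef_rot: [-0.507, 0.508, -0.491, -0.493]
force: [0.4, -0.2, -2.0]
gripper_width: 0.0459
```

Still hanging freely, so I lower it in small steps until it touches.

Request:
{"fn": "play_rows", "kwargs": {"gripper": [-1, -1, -1, -1], "xyz": [[0.15, 0, 0], [0.15, 0, 0], [0.1, 0, 0], [0, 0, 0]], "angular": [[0, 0, 0], [0, 0, 0], [0, 0, 0], [0, 0, 0]]}}

```text
time: 14.9
tool_pos: [0.4614, -0.2899, 0.0653]
eef_rot: [-0.507, 0.508, -0.491, -0.493]
force: [-0.2, 0.2, -1.9]
gripper_width: 0.0458
```

Request:
{"fn": "play_rows", "kwargs": {"gripper": [-1, -1, -1], "xyz": [[0.1, 0, 0], [0.1, 0, 0], [0, 0, 0]], "angular": [[0, 0, 0], [0, 0, 0], [0, 0, 0]]}}

```text
time: 15.2
tool_pos: [0.4615, -0.2899, 0.0634]
eef_rot: [-0.507, 0.508, -0.491, -0.493]
force: [-0.3, 1.2, -1.6]
gripper_width: 0.046
```

Request:
{"fn": "play_rows", "kwargs": {"gripper": [-1, -1, -1], "xyz": [[0.1, 0, 0], [0.1, 0, 0], [0, 0, 0]], "angular": [[0, 0, 0], [0, 0, 0], [0, 0, 0]]}}

```text
time: 15.5
tool_pos: [0.4615, -0.2899, 0.0614]
eef_rot: [-0.507, 0.508, -0.491, -0.493]
force: [0.7, -0.5, -2.2]
gripper_width: 0.0458
```

Request:
{"fn": "play_rows", "kwargs": {"gripper": [-1, -1, -1], "xyz": [[0.1, 0, 0], [0.1, 0, 0], [0, 0, 0]], "angular": [[0, 0, 0], [0, 0, 0], [0, 0, 0]]}}

```text
time: 15.8
tool_pos: [0.4616, -0.2899, 0.0594]
eef_rot: [-0.507, 0.508, -0.491, -0.493]
force: [0.0, 0.4, -2.7]
gripper_width: 0.0457
```

Request:
{"fn": "play_rows", "kwargs": {"gripper": [-1, -1], "xyz": [[0.1, 0, 0], [0, 0, 0]], "angular": [[0, 0, 0], [0, 0, 0]]}}

```text
time: 16.0
tool_pos: [0.4618, -0.2901, 0.0588]
eef_rot: [-0.507, 0.509, -0.491, -0.492]
force: [-0.2, 0.9, 0.1]
gripper_width: 0.0453
```

Request:
{"fn": "play_rows", "kwargs": {"gripper": [-1, -1], "xyz": [[0.1, 0, 0], [0, 0, 0]], "angular": [[0, 0, 0], [0, 0, 0]]}}

```text
time: 16.2
tool_pos: [0.462, -0.2902, 0.0588]
eef_rot: [-0.507, 0.508, -0.491, -0.493]
force: [-1.8, 1.9, 5.0]
gripper_width: 0.0456
```

Request:
{"fn": "play_rows", "kwargs": {"gripper": [-1, -1], "xyz": [[0.1, 0, 0], [0, 0, 0]], "angular": [[0, 0, 0], [0, 0, 0]]}}

```text
time: 16.4
tool_pos: [0.4622, -0.2903, 0.0588]
eef_rot: [-0.507, 0.508, -0.491, -0.493]
force: [-4.7, 2.3, 9.7]
gripper_width: 0.0459
```

Request:
{"fn": "play_rows", "kwargs": {"gripper": [-1, -1, -1], "xyz": [[-0.1, 0, 0], [0, 0, 0], [0, 0, 0]], "angular": [[0, 0, 0], [0, 0, 0], [0, 0, 0]], "force": 20}}

```text
time: 16.7
tool_pos: [0.462, -0.2902, 0.0588]
eef_rot: [-0.507, 0.509, -0.491, -0.493]
force: [-3.0, 1.4, 7.4]
gripper_width: 0.0459
```

Request:
{"fn": "play_rows", "kwargs": {"gripper": [0.12, 0.2, 0.3, 0.5, 0.7], "xyz": [[0, 0, 0], [0, 0, 0], [0, 0, 0], [0, 0, 0], [0, 0, 0]], "angular": [[0, 0, 0], [0, 0, 0], [0, 0, 0], [0, 0, 0], [0, 0, 0]]}}

```text
time: 17.2
tool_pos: [0.4617, -0.29, 0.0574]
eef_rot: [-0.507, 0.508, -0.491, -0.493]
force: [0.1, -0.1, 0.1]
gripper_width: 0.0723
```

Request:
{"fn": "play_rows", "kwargs": {"gripper": [1, 1, 1, 1, 1], "xyz": [[0, 0, 0], [0, 0, 0], [0, 0, 0], [0, 0, 0], [0, 0, 0]], "angular": [[0, 0, 0], [0, 0, 0], [0, 0, 0], [0, 0, 0], [0, 0, 0]]}}

```text
time: 17.7
tool_pos: [0.4618, -0.29, 0.0576]
eef_rot: [-0.507, 0.508, -0.491, -0.492]
force: [-0.5, 0.5, 0.6]
gripper_width: 0.0852
```

Request:
{"fn": "play_rows", "kwargs": {"gripper": [1, 1, 1, 1, 1], "xyz": [[-1, 0, 0], [-2.5, 0, 0], [-4, 0, 0], [-4, 0, 0], [-4, 0, 0]], "angular": [[0, 0, 0], [0, 0, 0], [0, 0, 0], [0, 0, 0], [0, 0, 0]]}}

```text
time: 18.2
tool_pos: [0.4566, -0.2898, 0.2148]
eef_rot: [-0.507, 0.509, -0.491, -0.492]
force: [0.5, -0.5, -0.1]
gripper_width: 0.0852
```

Request:
{"fn": "play_rows", "kwargs": {"gripper": [1, 1, 1], "xyz": [[-2, 0, 0], [0, 0, 0], [0, 0, 0]], "angular": [[0, 0, 0], [0, 0, 0], [0, 0, 0]]}}

```text
time: 18.5
tool_pos: [0.456, -0.2899, 0.2326]
eef_rot: [-0.507, 0.509, -0.491, -0.492]
force: [0.0, -0.0, -0.0]
gripper_width: 0.0854
```

```bash
python3 -c "
from h import *
shot('w6');shot('s6','scene')
a=cv2.resize(cv2.imread('pics/w6.png'),(400,300)); b=cv2.resize(cv2.imread('pics/s6.png'),(400,300)); c=cv2.resize(cv2.imread('pics/s6.png')[180:340,120:290],(319,300))
d=np.zeros((300,800,3),np.uint8); d[:,:319]=c
cv2.imwrite('pics/f.png',np.vstack([np.hstack([a,b]),d]))"
```

```text
(no output)
```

View pics/f.png

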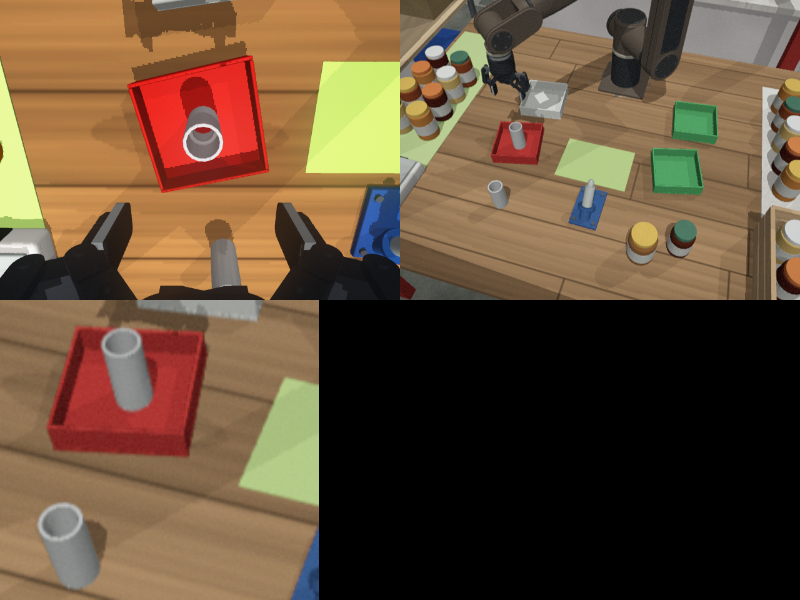

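The sleeve stands upright and free in the red tray, parallel to the spare. The spare and the jars have not moved, and the gripper is well clear.

```bash
python3 -c "
from bench import robot
print(robot.sign_off())"
```

```text
the job is handed in; nothing more can be done
None
```

The sleeve from the mat did not fit the gauge, so I stood it upright in the red tray, let go and handed the job in at about 18.5 s of the 42 s limit.

- **Gauge test:** The first try caught on the pin's shoulder off-centre at about 22 N and tilted the sleeve about 2° in the grip. I backed off and realigned, and it then slid freely past the shoulder. It stopped about 21.6 mm short of the collar at about 19 N, and again at 21.9 mm when I pressed a second time at about 11 N. A camera view confirmed bare shank between the sleeve and the collar.
- **Placing:** I lowered it in 1 mm steps until it touched the floor of the tray, reaching about 10 N before I eased off. The last pictures show it upright near the middle of the tray, with the gripper clear and reading zero force. The spare sleeve and both jars are where they started.
- **Disagreements:** The three cameras differed by up to about 5 mm on where the pin stood. The wrist and scene cameras agreed with each other, so I relied on those two. I viewed 12 pictures, two over the budget of 10.

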